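# Set and lock the analyser's purge regulator, then start it

### The job

Turn the purge-gas regulator's black knob clockwise until its white pointer stands at the raised mark on the panel, then slide the steel fork lock fully home over the knob's grip. With the regulator locked at the mark, gently press the moisture analyser's start button all the way down (it is a delicate balance: stop as soon as you feel the end of travel) and let it come back up. Leave the glassware and other things on the bench where they stand.

Things in the scene. Friction and masses are not known exactly. Their poses are not given: they have to be found in the camera images.
- regulator: Purge-gas regulator unit fixed on the bench: grey box 170 mm (its x) by 300 mm (its y), flat aluminium top panel 60 mm above the bench. Origin: centre of its underside; z up. The knob's vertical axis is at its (0, -85) mm. The lock slides along its y axis (x = 0) towards -y, between two rails 12 mm tall and 55 mm apart.
- mark (a point): The mark: raised dark rib on the panel, 16 mm long, 6 mm wide, 6 mm high, just outside the knob, straight out from the knob's axis towards the unit's -y, away from the lock. This point is the top of the rib's middle, 52 mm from the axis. The scale ticks round the knob are only painted.
- knob (a joint): Angle of the knob (rad): 0 = pointer exactly at the mark; positive = pointer counter-clockwise of it seen from above, so clockwise turning brings it to 0. Starts at 1.7 to 2.7; stops at -0.5 and 2.9. Stays where left; friction about 0.08 N m, needs a firm grip (35 N is enough) and, on most arms, two or three grasps.
- knob_grip (a point): On the axis of the black knob, 95 mm above the bench, inside its bar grip. The knob: disc 76 mm across, upper face at 74 mm, and on it an upright bar 66 mm long, 16 mm wide, from 74 to 110 mm above the bench, centred on the axis. Turns with the knob: its y axis lies along the bar, pointer end at its -y. At joint 0 its axes are the unit's.
- knob_pointer (a point): Outer end of the knob's pointer: a white line on one half of the bar's top and down that end. The point is on the bar's top edge, 33 mm from the axis, 110 mm above the bench.
- lock (a joint): Travel of the steel fork lock (m). Starts at 0 to 0.008 (clear of the knob), grows towards the knob, hard stop at 0.078 = fully home. Stays where left; friction about 3 N. Its two prongs (20 mm apart inside, flared tips, 78 to 98 mm above the bench) pass either side of the knob's bar. They touch it: with the knob over about 0.15 rad off they jam.
- lock_tab (a point): In the lock's upright grip tab, 12 mm below its top: tab 34 mm (unit's x) by 14 mm (unit's y), 98 to 134 mm above the bench, on a carriage 44 mm wide reaching 18 mm behind the tab's middle and 27 mm towards the knob, top at 98 mm; the prongs reach on to 86 mm. This point is 148 mm from the knob's axis at travel 0, 70 mm fully home. Axes as the unit's.
- analyser: Moisture analyser fixed on the bench: white and grey case 340 mm deep (its x) by 200 mm wide (its y), front towards its -x. Low control deck 56 mm high at the front with a blue screen; behind it the closed heater lid, up to 123 mm high, beginning 34 mm in front of the origin. Origin: centre of its underside; z up.
- start (a joint): Travel of the analyser's start button (m): 0 = up, 0.008 = fully down at its stop. Spring: about 2.4 N to begin to move, 8 N fully down; comes back up by itself when let go. The analyser is a balance: never press on it with more than 50 N.
- start_top (a point): Centre of the top of the start button: plain grey round plunger 40 mm across in a grey collar 56 mm across, on the control deck to the right of the screen seen from the front, at the analyser's (-115, -58) mm; top 78 mm above the bench when up; moves straight down.
- beaker: Bystander: clear glass beaker, 72 mm across, 95 mm tall. Origin at its underside.
- reagent: Bystander: amber glass bottle, 60 mm across, 120 mm tall. Origin at its underside.
- jar: Bystander: small white sample jar, 48 mm across, 65 mm tall, between regulator unit and analyser. Origin at its underside.
- spatula: Bystander: steel lab spatula, 170 mm long, lying in front of the regulator unit. Origin at its underside; long axis x.
- weight: Bystander: brass calibration weight, 40 mm across, 65 mm tall. Origin at its underside.

How it is judged:
On the way, in this order (a step that is already met when the one before it is completed fails the run):
1. the knob stands at the mark (value of joint knob between -0.09 and 0.09 rad), for 0.2 s.
2. the lock is fully home with the knob at the mark (all of step 1 and value of joint lock above 0.076 m), for 0.2 s.
3. the start button is fully down, with the lock home (value of joint lock above 0.076 m and value of joint start above 0.007 m), for 0.05 s.
At the end, for the whole second after the job is handed in: The knob's pointer is within 0.09 rad (5 degrees) of the mark, the lock is within 2 mm of its home stop, and the start button, after having been pressed at least 7 mm down, is back up (less than 1.5 mm down) (all of step 2 and value of joint start below 0.0015 m); the robot touches nothing.
It fails at once if the start button is pressed before the lock is home (value of joint start above 0.004 m and value of joint lock below 0.073 m).
It fails at once if the fingers press on the analyser harder than 50 N (contact force between the fingers and analyser above 50 N).
It fails at once if a bystander is shifted more than 30 mm (distance of any of beaker, reagent, jar, spatula, weight from where it was at the start of the episode above 0.03 m).
It fails at once if a standing bystander is tipped (angle between any of beaker, reagent, jar, weight's own z axis and vertical above 0.4 rad).
It also fails if it takes over 72 s, if anything falls off the work surface, if the arm or the gripper's body presses on something with over 40 N, if the wrist force passes 120 N, or if a joint passes its speed limit or range.

### The arm

A 6-joint arm with a two-finger parallel gripper is mounted at the origin on the work surface. World frame = base frame: x ahead of the robot, y to its left, z up, the work surface at z = 0. Lengths are in m, angles in rad, forces in N, time in s.
With the tool pointing down it reaches from about 0.35 to 0.85 m from the base axis. Payload 8.1 kg.
Tool frame: the origin (TCP) lies midway between the tips of the shut fingers; the grasp point (between the pads) lies 19 mm behind it; x points along the fingers, y is the direction in which the jaws open and shut, and the axes are right-handed (so a half turn about x gives the same grasp; the last joint's range is limited). The gripper opens to 93 mm and grips with 3 to 60 N. Pads are 15 mm wide; open, the fingers measure 128 mm over their backs; the gripper's body (75 mm by 188 mm) begins 65 mm behind the grasp point.
Start: joints at [-0.085, 0.13, 1.488, -0, 1.523, -0.085], TCP at [0.6, 0, 0.219] pointing down, gripper open.
Joint ranges: [-2.96, 2.96], [-0.89, 2.26], [0.02, 2.5], [-1.34, 4.48], [0, 2.73], [-2.66, 2.66]. Speed limits (rad/s): [2.39, 2.39, 2.79, 3.14, 3.14, 3.14].

### API

Orientations are given as a rotation vector (axis times angle).
In Python, from bench import r gives the robot as it stands. The module is installed in compiled form; this text tells all that it offers.
- The arm moves only by the tool jog_arm, never from a script. Its argument "targets" is a list that holds one entry, the list of rows, each a list of 7 numbers: the opening, from -1 (shut) to 1 (fully open), so that 0 is half open, then the shift along the tool's x, y, z in m, then the turn, a rotation vector about the tool's x, y, z in rad. In form: [[[grip, x, y, z, wx, wy, wz], ...]]. A call has 1 to 5 rows; each row shifts and turns the commanded pose from where the row before left it, along the tool's axes as they then stand; what a row does not reach is not made up. A row lasts 1/8 s, in which the tool goes at most 62.5 mm and 10.7 degrees, less where a joint would pass 70% of its speed; a pose out of reach is approached as far as the arm can. A call with a gripper value outside its range is refused whole. The fingers move at their own pace and stop on an object; the grip force is fixed at half the most. Time passes only in rows, so rows that do not move let the fingers close. It gives the time, the measured TCP pose, the force and the opening at its end, in the units of the state.
- r.get_state(): the state, without advancing time (a new reading comes with each control period).
- r.snapshot(name): name is "scene" or "side" or "wrist"; returns a dict with "image" (384x512x3 uint8, blue, green, red), "mtx" (3x3 intrinsics, pixels), "R" (3x3) and "t" (3): a world point X has camera coordinates R X + t. Camera axes: x right, y down, z forward; pixel columns grow to the right and rows downward; lengths in m; the calibration is good to about 2 mm. A picture is of the moment at which its call begins. There is no depth.
- r.close_job(): hands the job in, once; it reports no verdict.
The state is a dict: "t": time; "qpos": joint angles; "qd": joint speeds; "effort": joint torques, N m; "ee_pos": TCP position; "ee_rot": TCP orientation; "ft_force": force on the tool from outside, world axes, zero at the start; "ft_torque": the same for the moment, N m; "opening": opening from 0.0 (shut) to 1.0 (fully open).
Only numpy, scipy, OpenCV 4.12 (cv2) and the standard library are available. Lean on these libraries where they do the work, as an engineer would, in place of code of your own. Each camera call takes 0.05 s, during which the arm holds its last target. There are 200 camera calls.

## Working session

There is one attempt and no reset: what is moved stays moved. The work goes in short steps, Python scripts to look and compute and a tool call to move; the robot and the scene stay as the last step left them, time stands still between calls to the robot, and variables do not carry over. Pictures are saved under pics/ and viewed, about 8 in all and at most 12, crops included, and the job is handed in when it is done.

Besides the shell and the picture viewer there is one more tool, called after ">>>" as name(argument=value, ...) on one line, values as JSON. jog_arm: Moves the arm, as the interface text tells. Its arguments: {"type":"object","properties":{"targets":{"type":"array","items":{"type":"array","items":{"type":"array","items":{"type":"number"}}}}},"required":["targets"]}

```bash
mkdir -p pics; python3 - <<'E'
from bench import r
import cv2,json,numpy as np
s=r.get_state(); print({k:np.round(v,3).tolist() for k,v in s.items()})
for n in("scene","side","wrist"):
    d=r.snapshot(n); cv2.imwrite(f"pics/{n}0.png",d["image"]); np.savez(f"pics/{n}0.npz",**d)
    print(n,np.round(d["mtx"],1).tolist(),np.round(d["R"],3).tolist(),np.round(d["t"],3).tolist())
a=[cv2.imread(f"pics/{n}0.png") for n in("scene","side")]
E
```

```text
{'t': 0.0, 'qpos': [-0.085, 0.131, 1.489, -0.0, 1.523, -0.085], 'qd': [-0.002, -0.0, 0.001, 0.001, -0.001, -0.0], 'effort': [-0.002, -55.985, -49.176, 0.077, 0.036, -0.0], 'ee_pos': [0.599, 0.0, 0.218], 'ee_rot': [1.208, 1.211, -1.21], 'ft_force': [-0.468, 0.081, -0.431], 'ft_torque': [-0.051, 0.058, 0.071], 'opening': 1.0}
scene [[420.2, 0.0, 250.7], [0.0, 420.2, 193.5], [0.0, 0.0, 1.0]] [[0.13, 0.992, -0.001], [0.739, -0.097, -0.666], [-0.661, 0.086, -0.746]] [-0.041, -0.35, 1.609]
side [[424.8, 0.0, 254.1], [0.0, 424.8, 179.0], [0.0, 0.0, 1.0]] [[0.981, -0.192, 0.021], [-0.107, -0.632, -0.768], [0.16, 0.751, -0.64]] [-0.574, 0.087, 1.03]
wrist [[280.3, 0.0, 257.2], [0.0, 280.3, 190.0], [0.0, 0.0, 1.0]] [[1.0, 0.0, -0.001], [0.0, -0.964, 0.267], [-0.001, -0.267, -0.964]] [-0.6, -0.03, 0.39]
```

View images.

View pics/scene0.png

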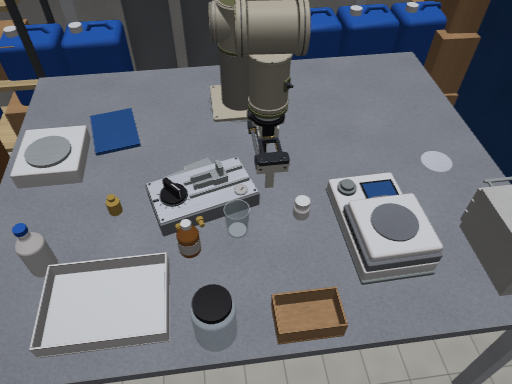

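View pics/side0.png

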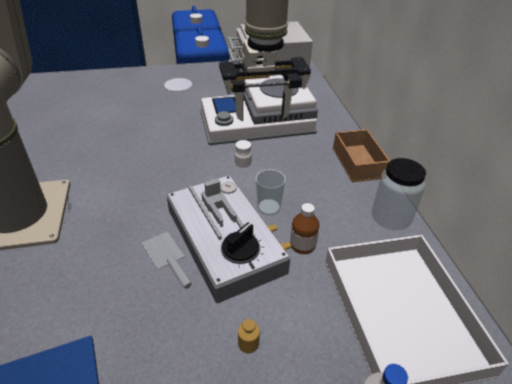

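```bash
cat >h.py <<'E'
import numpy as np, cv2
from scipy.spatial.transform import Rotation as Ro
def ray(d,px):
    c=np.linalg.solve(d["mtx"],[px[0],px[1],1.]); R=d["R"]; return -R.T@d["t"],R.T@c
def onz(d,px,z):
    o,v=ray(d,px); return o+v*(z-o[2])/v[2]
def proj(d,X):
    c=d["R"]@np.asarray(X,float)+d["t"]; p=d["mtx"]@c; return p[:2]/p[2]
def load(n): return dict(np.load(f"pics/{n}.npz"))
def grab(n,tag):
    from bench import r
    d=r.snapshot(n); np.savez(f"pics/{n}{tag}.npz",**d); return d
def crop(d,x0,y0,w,h,s):
    return cv2.resize(d["image"][y0:y0+h,x0:x0+w],None,fx=s,fy=s,interpolation=cv2.INTER_CUBIC)
E
python3 - <<'E'
from h import *
a=crop(load("scene0"),140,145,130,90,5); b=crop(load("side0"),160,165,130,130,4.6)
cv2.imwrite("pics/c1.png",cv2.resize(a,(650,450)));cv2.imwrite("pics/c2.png",b); print(a.shape,b.shape)
E
```

```text
(450, 650, 3) (598, 598, 3)
```

View pics/c2.png

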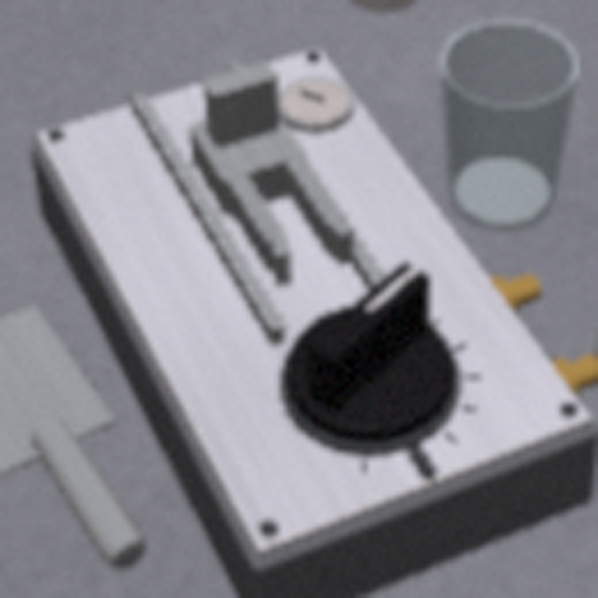

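```bash
python3 - <<'E'
from h import *
from scipy.optimize import least_squares
d=load("side0"); s=load("scene0")
P={k:np.array(v)/4.6+[160,165]-.4 for k,v in dict(A=(36,140),B=(325,50),C=(592,428),D=(258,556),mark=(424,462),tab=(240,78),ptr=(415,270)).items()}
for k,z in dict(A=.06,B=.06,C=.06,D=.06,mark=.066,tab=.134,ptr=.110).items(): print(k,np.round(onz(d,P[k],z),4))
c=lambda x,y:np.array([x,y])
# unit: y axis from knob(-y) end to lock(+y) end
M=dict(A=(-85,150),B=(85,150),C=(85,-150),D=(-85,-150))
def f(p):
    R=Ro.from_euler('z',p[2]).as_matrix(); o=[]
    for k in "ABCD": o+=list(proj(d,R@[M[k][0]/1e3,M[k][1]/1e3,.06]+[p[0],p[1],0])-P[k])
    return o
r=least_squares(f,[.6,-.2,0]); print(r.x,np.round(r.fun,1))
R=Ro.from_euler('z',r.x[2]).as_matrix(); U=lambda x,y,z:R@[x,y,z]+[r.x[0],r.x[1],0]
ax=U(0,-.085,.095); print("axis",ax,"mark",U(0,-.137,.066),"yaw",np.degrees(r.x[2]),"tabtravel0",U(0,.063,.122))
pt=onz(d,P["ptr"],.11); v=R.T@(pt-ax); print("ptr local",v, "angle",np.arctan2(v[0],-v[1]),np.hypot(v[0],v[1]))
print("scene proj axis",proj(s,ax),"mark",proj(s,U(0,-.137,.066)))
print("start side",onz(d,(224,117),.078),"scene",onz(s,(347,187),.078), Ro.from_rotvec([1.208,1.211,-1.21]).as_matrix().round(2).tolist())
E
```

```text
A [ 0.3636 -0.0568  0.06  ]
B [ 0.5212 -0.0093  0.06  ]
C [ 0.5985 -0.2911  0.06  ]
D [ 0.4442 -0.3328  0.06  ]
mark [ 0.5204 -0.3014  0.066 ]
tab [ 0.4657 -0.1128  0.134 ]
ptr [ 0.5293 -0.2295  0.11  ]
[ 0.48209285 -0.1697448   0.27389201] [-1.8 -2.1  0.4 -1.8  2.8 -0.4 -1.5  2.1]
axis [ 0.50508369 -0.25157646  0.095     ] mark [ 0.51914867 -0.30163819  0.066     ] yaw 15.692856023337306 tabtravel0 [ 0.46505259 -0.10909309  0.122     ]
ptr local [0.02926849 0.0147323  0.015     ] angle 2.0371203779148725 0.032767132586173635
scene proj axis [170.70615571 187.82590869] mark [154.3780324  200.07900869]
start side [0.54059068 0.23962942 0.078     ] scene [0.5520079 0.2482353 0.078    ] [[-0.0, 1.0, 0.0], [0.0, 0.0, -1.0], [-1.0, -0.0, -0.0]]
```

View pics/c1.png

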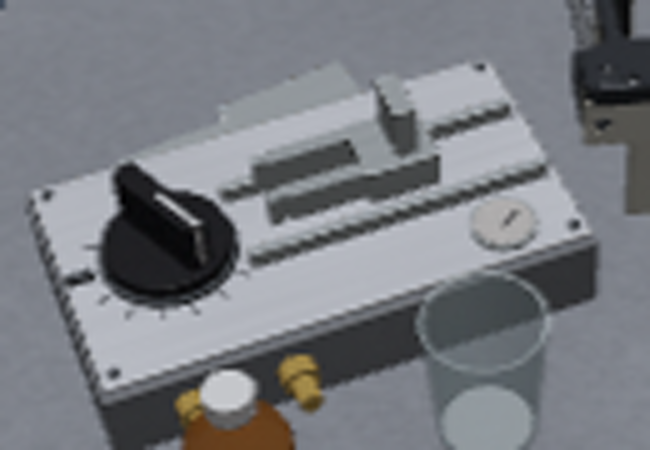

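>>> jog_arm(targets=[[[1,0.002,-0.019,0.05,0,0,0],[1,0.002,-0.019,0.05,0,0,0],[1,0.002,-0.019,0.05,0,0,0],[1,0.002,-0.019,0.05,0,0,0],[1,0.002,-0.018,0.05,0,0,0]]])

```text
t: 0.78
ee_pos: [0.505, -0.2514, 0.2084]
ee_rot: [1.209, 1.21, -1.209]
ft_force: [0.7, -0.3, -0.7]
opening: 1.001
```

>>> jog_arm(targets=[[[0,0,0,0,0.166,0,0],[0,0,0,0,0.166,0,0],[0,0,0,0,0.166,0,0],[0,0,0,0,0.166,0,0],[0,0,0,0,0.166,0,0]]])

```text
t: 1.4
ee_pos: [0.5058, -0.2499, 0.2082]
ee_rot: [1.793, 0.691, -1.793]
ft_force: [0.5, -0.8, 0.5]
opening: 0.525
```

```bash
python3 - <<'E'
from h import *
from bench import r
d=grab("wrist",1); cv2.imwrite("pics/w1.png",cv2.resize(d["image"],(768,576),interpolation=cv2.INTER_CUBIC))
s=r.get_state(); print(s["ee_pos"],Ro.from_rotvec(s["ee_rot"]).as_matrix().round(3).tolist(),s["qpos"])
for p in [(.5051,-.2516,.11),(.5191,-.3016,.066)]: print(proj(d,p)*1.5)
E
```

```text
[ 0.50580115 -0.24986627  0.20825992] [[-0.001, 0.665, -0.747], [0.0, -0.747, -0.665], [-1.0, -0.001, 0.0]] [-5.49741194e-01  3.93664610e-02  1.60333201e+00  3.52562628e-05
  1.49955144e+00  2.94019541e-01]
[387.19527236 290.17615264]
[447.48081023 303.15732398]
```

View pics/w1.png

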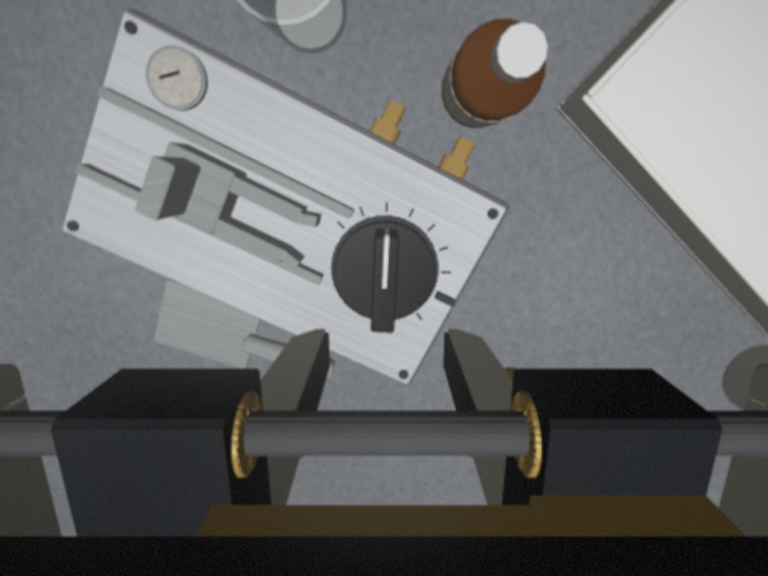

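```bash
cat >fit.py <<'E'
from h import *
from scipy.optimize import least_squares
M=dict(A=(-.085,.15),B=(.085,.15),C=(.085,-.15),D=(-.085,-.15))
d=load("wrist1"); P={k:np.array(v)/1.5-.2 for k,v in dict(A=(65,229),B=(128,11),C=(507,206),D=(409,383)).items()}
s=load("side0"); Q={k:np.array(v)/4.6+[160,165]-.4 for k,v in dict(A=(36,140),B=(325,50),C=(592,428),D=(258,556)).items()}
def W(p,l): return Ro.from_euler('z',p[2]).as_matrix()@l+[p[0],p[1],0]
def f(p):
    return np.ravel([proj(d,W(p,[*M[k],.06]))-P[k] for k in "ABCD"])
r=least_squares(f,[.48,-.17,.27]); p=r.x
if __name__=="__main__":
    print(p,np.degrees(p[2]),np.round(r.fun,1)); print("axis",W(p,[0,-.085,.095]),"mark",W(p,[0,-.137,.066]),onz(d,np.array([446,299])/1.5-.2,.066))
    print("disc c",onz(d,np.array([385,268])/1.5-.2,.074))
    a=onz(d,np.array([387,230])/1.5-.2,.11);b=onz(d,np.array([382,324])/1.5-.2,.11)
    print("bar",a,b,(a+b)/2,np.linalg.norm(a-b)); v=a-b
    print("bar angle deg",np.degrees(np.arctan2(v[1],v[0])),"theta",np.arctan2(v[1],v[0])+np.pi/2-p[2])
    print("tab",onz(d,np.array([166,175])/1.5,.134),W(p,[0,.063,.134]))
E
python3 fit.py
```

```text
[ 0.48310971 -0.1689791   0.28005033] 16.045701808133742 [-5.4  4.  -3.8 -5.6  7.2  0.7  2.6  6.4]
axis [ 0.50660405 -0.25066763  0.095     ] mark [ 0.52097706 -0.30064179  0.066     ] [ 0.520752   -0.29807531  0.066     ]
disc c [ 0.50886884 -0.24581152  0.074     ]
bar [ 0.53422719 -0.22478991  0.11      ] [ 0.48533899 -0.26454601  0.11      ] [ 0.50978309 -0.24466796  0.11      ] 0.06301272373507283
bar angle deg 39.11816801513406 theta 1.9734868286621796
tab [ 0.4773174  -0.11175459  0.134     ] [ 0.46569626 -0.10843348  0.134     ]
```

```bash
cat >fit2.py <<'E'
from fit import *
def g(q,views=((d,P),(s,Q))):
    return np.ravel([proj(D,W(q,[M[k][0]*q[3],M[k][1]*q[4],q[5]]))-X[k] for D,X in views for k in "ABCD"])
for v in [((d,P),),((s,Q),),((d,P),(s,Q))]:
    for free in (0,1):
        h=(lambda q:g(np.r_[q,.06] if not free else q,v))
        q=least_squares(h,[.48,-.17,.27,1,1]+[.06]*free).x
        print(np.round(q,4),"axis",W(q,[0,-.085,.095]).round(4),np.round(h(q),1))
E
python3 fit2.py
```

```text
[ 0.4846 -0.1671  0.2797  0.9416  0.9606] axis [ 0.5081 -0.2488  0.095 ] [ 0.2  0.3 -0.1 -0.2  0.1  0.3 -0.2 -0.4]
[-0.0798  0.0721  0.2797  7.8445  8.0027 -2.2422] axis [-0.0563 -0.0096  0.095 ] [ 0.2  0.3 -0.1 -0.2  0.1  0.3 -0.2 -0.4]
[ 0.4819 -0.1725  0.2764  0.9515  0.9654] axis [ 0.5051 -0.2543  0.095 ] [ 0.4 -0.5 -0.3  0.5  0.2 -0.6 -0.2  0.5]
[ 0.4621 -0.3482  0.2764  0.6967  0.7069  0.2416] axis [ 0.4853 -0.43    0.095 ] [ 0.4 -0.5 -0.3  0.5  0.2 -0.6 -0.2  0.5]
[ 0.484  -0.1679  0.2783  0.9469  0.9636] axis [ 0.5073 -0.2496  0.095 ] [-0.1  1.1  0.   0.   0.7  1.2 -0.1  0.9  1.3 -1.7  0.  -0.6  0.4 -2.6
  0.8 -1.8]
[ 0.483  -0.1665  0.2789  0.9605  0.9784  0.0539] axis [ 0.5064 -0.2482  0.095 ] [ 0.1  0.3 -0.  -0.2 -0.1  0.4 -0.5 -0.2  0.3 -0.6 -0.4  0.3  0.6 -0.6
  0.3  0.7]
```

>>> jog_arm(targets=[[[0,0.04,0,-0.003,0.03,0,0],[0,0.04,0,0,0,0,0],[0,0.03,0,0,0,0,0],[0,0.013,0,0,0,0,0],[0,0,0,0,0,0,0]]])

```text
t: 2.08
ee_pos: [0.5077, -0.2477, 0.085]
ee_rot: [1.807, 0.674, -1.809]
ft_force: [0.7, -0.2, 0.6]
opening: 0.502
```

```bash
python3 - <<'E'
from h import *
from bench import r
s=r.get_state(); print(s["ee_pos"],s["qpos"],s["ft_force"])
d=grab("wrist",2); e=grab("scene",2)
cv2.imwrite("pics/w2.png",np.hstack([crop(d,130,60,260,260,1.55)[:400,:400],crop(e,135,130,100,100,4)]))
E
```

```text
[ 0.5077272  -0.24765093  0.08501486] [-5.44553634e-01  1.41738410e-01  1.72639077e+00 -2.55177060e-05
  1.27513291e+00  3.14316240e-01] [ 0.68091803 -0.21233323  0.62026913]
```

View pics/w2.png

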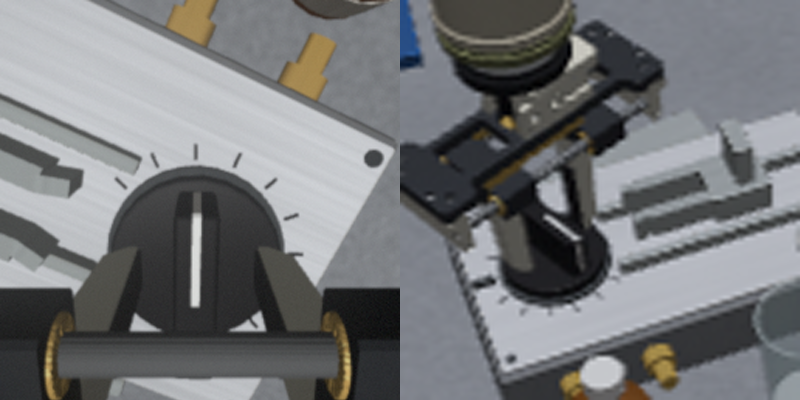

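>>> jog_arm(targets=[[[-1,0,0,0,0,0,0],[-1,0,0,0,0,0,0],[-1,0,0,0,0,0,0],[-1,0,0,0,0,0,0],[-1,0,0,0,0,0,0]]])

```text
t: 2.8
ee_pos: [0.5074, -0.2469, 0.086]
ee_rot: [1.808, 0.674, -1.81]
ft_force: [-6.4, 5.9, 7.4]
opening: 0.168
```

>>> jog_arm(targets=[[[-1,0,0,0,0.16,0,0],[-1,0,0,0,0.16,0,0],[-1,0,0,0,0.16,0,0]]])

```text
t: 3.18
ee_pos: [0.508, -0.2481, 0.086]
ee_rot: [2.101, 0.238, -2.102]
ft_force: [-1.4, -1.5, 2.9]
opening: 0.169
```

>>> jog_arm(targets=[[[-1,0,0,0,0.16,0,0],[-1,0,0,0,0.16,0,0],[-1,0,0,0,0.16,0,0],[-1,0,0,0,0.16,0,0],[-1,0,0,0,0.16,0,0]]])

```text
t: 3.8
ee_pos: [0.5076, -0.2502, 0.086]
ee_rot: [-1.897, 0.564, 1.896]
ft_force: [-3.3, -9.8, 0.9]
opening: 0.17
```

>>> jog_arm(targets=[[[-1,0,0,0,0.16,0,0],[-1,0,0,0,0.16,0,0],[-1,0,0,0,0.16,0,0],[-1,0,0,0,0.16,0,0],[-1,0,0,0,0,0,0]]])

```text
t: 4.42
ee_pos: [0.5062, -0.2512, 0.086]
ee_rot: [-1.469, 1.024, 1.469]
ft_force: [-9.8, -12.8, 4.1]
opening: 0.17
```

```bash
python3 - <<'E'
from h import *
from bench import r
s=r.get_state(); print(s["ee_pos"],s["qpos"],s["ft_force"])
R=Ro.from_rotvec(s["ee_rot"]).as_matrix(); print(R.round(3).tolist(), np.degrees(np.arctan2(R[1,1],R[0,1])),"want",-164)
d=grab("wrist",3); e=grab("scene",3)
cv2.imwrite("pics/w3.png",np.hstack([crop(d,130,60,260,260,1.55)[:400,:400],crop(e,135,150,80,80,5)]))
E
```

```text
[ 0.50620202 -0.25124709  0.0860074 ] [-0.5475147   0.14041165  1.72592253 -0.00611427  1.27559605  2.23782902] [ -9.77901097 -12.84571498   4.09338805]
[[-0.003, -0.937, -0.35], [-0.005, -0.35, 0.937], [-1.0, 0.005, -0.003]] -159.4869243775313 want -164
```

View pics/w3.png

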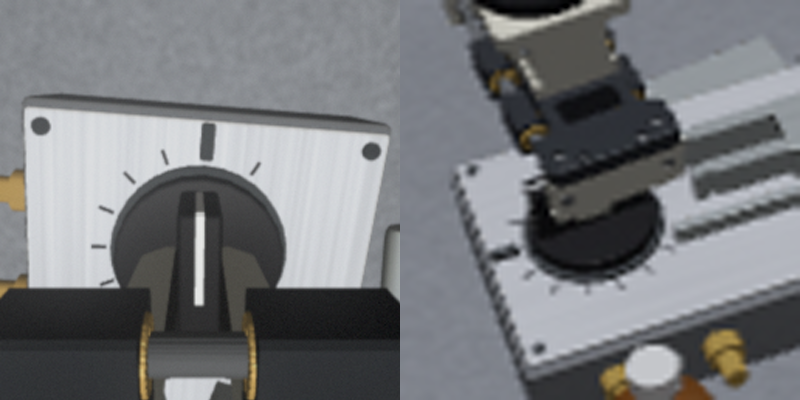

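>>> jog_arm(targets=[[[-1,0,0.0024,-0.0023,0.078,0,0],[-1,0,0,0,0,0,0],[-1,0,0,0,0,0,0]]])

```text
t: 4.9
ee_pos: [0.5059, -0.2516, 0.086]
ee_rot: [-1.414, 1.063, 1.416]
ft_force: [-5.9, -1.8, 5.2]
opening: 0.168
```

```bash
cat >chk.py <<'E'
from h import *
from bench import r
import sys
s=r.get_state(); R=Ro.from_rotvec(s["ee_rot"]).as_matrix(); print(s["ee_pos"],s["ft_force"],R.round(3).tolist(),np.degrees(np.arctan2(R[1,1],R[0,1])))
d=grab("wrist",sys.argv[1])
# white pointer line and panel rear edge in wrist image
g=cv2.cvtColor(d["image"],cv2.COLOR_BGR2GRAY).astype(float)
E
python3 chk.py 4; python3 - <<'E'
from h import *
d=load("wrist4")
# mark position and pointer, pixel columns near crop coordinates: crop(130,60) scale 1.55
g=cv2.cvtColor(d["image"],cv2.COLOR_BGR2GRAY).astype(int)
for row in (144,148,152,156,160): print(row,g[row,252:270])     # mark rows
for row in (200,215,230,245): print(row,g[row,250:268])
E
```

```text
[ 0.50588411 -0.25158294  0.08595866] [-5.92910728 -1.76356109  5.20344857] [[-0.002, -0.96, -0.28], [-0.001, -0.28, 0.96], [-1.0, 0.002, -0.0]] -163.76267843733095
144 [206 156  96  86  84  84  84  83  84  98 152 208 212 213 214 216 217 219]
148 [209 157  96  85  84  86  83  86  86  99 152 209 212 214 213 217 218 219]
152 [206 157  97  85  85  86  83  82  83  97 151 210 213 214 216 216 219 220]
156 [206 156  98  84  84  86  84  85  84  94 151 209 215 214 214 216 219 220]
160 [207 157  96  83  86  85  85  85  85  97 150 210 213 213 215 217 219 221]
200 [ 49  50  49  50  65 143 219 218 219 217 202 151  67  49  50  49  50  47]
215 [ 60  57  60  60  74 146 225 229 228 228 209 137  70  60  60  60  60  60]
230 [ 56  56  55  57  82 159 224 229 228 227 202 109  59  59  56  55  58  58]
245 [ 52  52  51  54  79 156 223 227 228 226 199  87  54  52  52  51  49  53]
```

>>> jog_arm(targets=[[[0,0,0,0,0,0,0],[0,0,0,0,0,0,0],[0,-0.04,0,0,0,0,0],[0,-0.05,0,0,0,0,0],[0,-0.03,0,0,0,0,0]]])

```text
t: 5.58
ee_pos: [0.5078, -0.2512, 0.2086]
ee_rot: [-1.418, 1.061, 1.412]
ft_force: [0.2, -0.9, -0.5]
opening: 0.499
```

```bash
python3 chk.py 5; python3 - <<'E'
from h import *
d=load("wrist5"); e=grab("side",5)
cv2.imwrite("pics/w5.png",np.hstack([cv2.resize(d["image"][:300],(512,300)),crop(e,170,170,100,100,3)]))
E
```

```text
[ 0.5077613  -0.25123763  0.20858882] [ 0.19378678 -0.89131491 -0.54727575] [[0.003, -0.96, -0.28], [-0.002, -0.28, 0.96], [-1.0, -0.002, -0.002]] -163.72916062515782
```

View pics/w5.png

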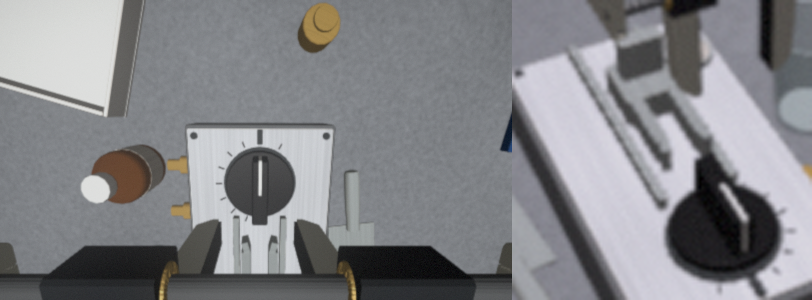

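>>> jog_arm(targets=[[[0.4,0,0,0.049,0,0,0],[0.4,0,0,0.049,0,0,0],[0.4,0,0,0.047,0,0,0],[0.4,0.02,0,0,0,0,0],[0.4,0,0,0,0,0,0]]])

```text
t: 6.3
ee_pos: [0.4646, -0.1106, 0.183]
ee_rot: [-1.412, 1.062, 1.42]
ft_force: [-0.9, 0.1, -0.0]
opening: 0.702
```

```bash
python3 chk.py 6; python3 - <<'E'
from h import *
d=load("wrist6"); e=grab("side",6); f=grab("scene",6)
cv2.imwrite("pics/w6.png",np.hstack([crop(d,146,80,220,200,2),crop(e,180,140,90,100,4)]))
E
```

```text
[ 0.46462576 -0.11063903  0.18296209] [-0.89163827  0.14570684 -0.03868363] [[-0.004, -0.96, -0.281], [0.002, -0.281, 0.96], [-1.0, 0.003, 0.003]] -163.6875594396558
```

View pics/w6.png

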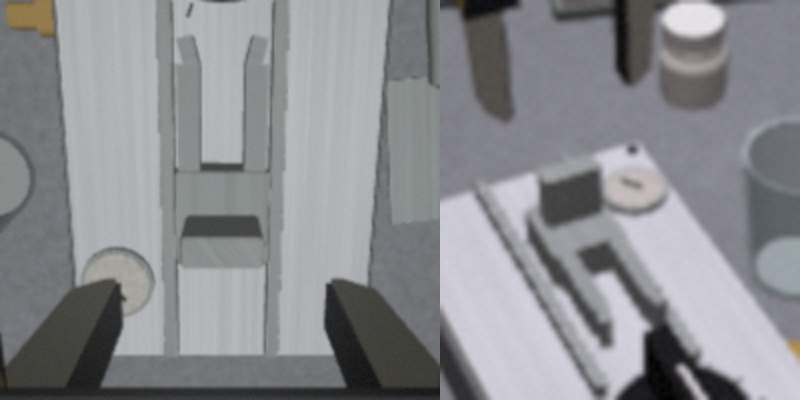

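```bash
python3 - <<'E'
from h import *
d=load("wrist6")
px=lambda a:np.array(a)/2+[146,80]-.25
t=onz(d,px((222,251.5)),.134); print("tab",t)
print("w",np.linalg.norm(onz(d,px((181,238)),.134)-onz(d,px((263,238)),.134)),"depth",np.linalg.norm(onz(d,px((222,238)),.134)-onz(d,px((222,266)),.134)))
R=Ro.from_rotvec([-1.412,1.062,1.42]).as_matrix(); e=np.array([.4646,-.1106,.183])
print("tool frame delta for TCP at z .105:",R.T@(np.r_[t[:2],.105]-e))
E
```

```text
tab [ 0.46596877 -0.11135862  0.134     ]
w 0.0329046628768606 depth 0.011947801501118413
tool frame delta for TCP at z .105: [ 0.07799191 -0.0013811  -0.001343  ]
```

>>> jog_arm(targets=[[[0.4,0.03,-0.0015,-0.0015,0,0,0],[0.4,0.03,0,0,0,0,0],[0.4,0.0165,0,0,0,0,0],[0.4,0,0,0,0,0,0]]])

```text
t: 6.95
ee_pos: [0.4674, -0.1128, 0.1083]
ee_rot: [-1.413, 1.062, 1.417]
ft_force: [-0.4, 0.1, -0.1]
opening: 0.701
```

>>> jog_arm(targets=[[[-1,0,0,0,0,0,0],[-1,0,0,0,0,0,0],[-1,0,0,0,0,0,0],[-1,0,0,0,0,0,0]]])

```text
t: 7.45
ee_pos: [0.4662, -0.1137, 0.1099]
ee_rot: [-1.414, 1.066, 1.418]
ft_force: [-13.1, -3.2, 9.9]
opening: 0.365
```

>>> jog_arm(targets=[[[-1,0,0.0015,-0.012,0,0,0],[-1,0,0,-0.015,0,0,0],[-1,0,0,-0.015,0,0,0]]])

```text
t: 7.82
ee_pos: [0.4777, -0.1538, 0.1099]
ee_rot: [-1.414, 1.062, 1.417]
ft_force: [-7.2, 2.0, 8.7]
opening: 0.368
```

>>> jog_arm(targets=[[[-1,0,0,-0.01,0,0,0],[-1,0,0,-0.01,0,0,0],[-1,0,0,-0.006,0,0,0],[-1,0,0,0,0,0,0]]])

```text
t: 8.32
ee_pos: [0.4851, -0.1795, 0.1099]
ee_rot: [-1.415, 1.064, 1.415]
ft_force: [-5.9, -3.2, 5.7]
opening: 0.364
```

>>> jog_arm(targets=[[[-1,0,0,-0.003,0,0,0],[-1,0,0,-0.002,0,0,0],[-1,0,0,0,0,0,0]]])

```text
t: 8.7
ee_pos: [0.4863, -0.1837, 0.1099]
ee_rot: [-1.414, 1.063, 1.416]
ft_force: [-6.8, -0.8, 7.5]
opening: 0.363
```

>>> jog_arm(targets=[[[-1,0,0,-0.002,0,0,0],[-1,0,0,0,0,0,0]]])

```text
t: 8.95
ee_pos: [0.4865, -0.1843, 0.1099]
ee_rot: [-1.412, 1.062, 1.418]
ft_force: [-9.8, 5.3, 10.7]
opening: 0.365
```

>>> jog_arm(targets=[[[-1,0,0,-0.003,0,0,0],[-1,0,0,0,0,0,0],[-1,0,0,0,0,0,0]]])

```text
t: 9.32
ee_pos: [0.4866, -0.1846, 0.1098]
ee_rot: [-1.409, 1.059, 1.422]
ft_force: [-14.2, 18.2, 18.1]
opening: 0.364
```

>>> jog_arm(targets=[[[0.4,0,0,0,0,0,0],[0.4,0,0,0,0,0,0],[0.4,-0.04,0,0,0,0,0],[0.4,-0.05,0,0,0,0,0],[0.4,-0.02,0,0,0,0,0]]])

```text
t: 9.95
ee_pos: [0.49, -0.189, 0.2228]
ee_rot: [-1.419, 1.061, 1.41]
ft_force: [0.7, -0.4, -0.7]
opening: 0.698
```

```bash
python3 chk.py 7; python3 - <<'E'
from h import *
d=load("wrist7"); e=grab("side",7); f=grab("scene",7)
cv2.imwrite("pics/w7.png",np.hstack([crop(d,156,60,200,200,2),crop(f,322,165,80,80,5)]))
print("start side",onz(e,(224,117),.078))
E
```

```text
[ 0.48998151 -0.18901509  0.22283137] [ 0.70146908 -0.42469765 -0.7473453 ] [[0.005, -0.96, -0.28], [-0.002, -0.28, 0.96], [-1.0, -0.004, -0.004]] -163.76294187201623
start side [0.54059068 0.23962942 0.078     ]
```

View pics/w7.png

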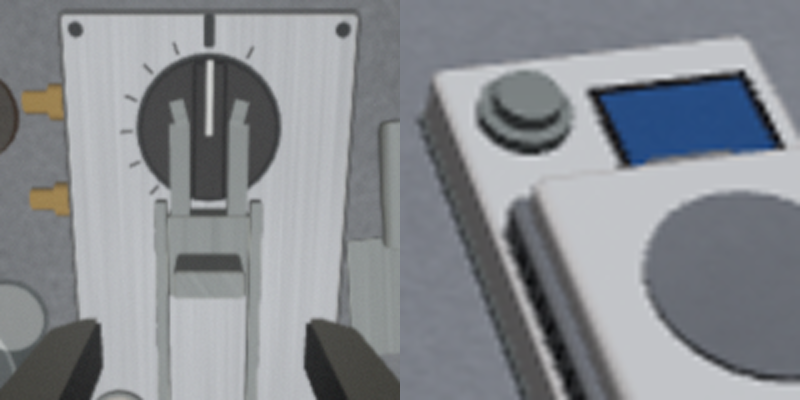

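```bash
python3 - <<'E'
from h import *
d=load("wrist7"); f=load("scene7"); px=lambda a:np.array(a)/2+[156,60]-.25
t=onz(d,px((208,284)),.134); k=onz(d,px((209,126)),.074); m=onz(d,px((209,30)),.066)
print("tab",t,"knob",k,"dist",np.linalg.norm((t-k)[:2]),"mark-tab",np.linalg.norm((t-m)[:2]),"want .070,.122")
b=onz(f,np.array([127,96])/5+[322,165]-.4,.078); print("button scene",b, "side", onz(load("side0"),(224,116.5),.078))
for z in (.07,.078): print(onz(f,np.array([127,96])/5+[322,165]-.4,z))
e=load("side0"); o1,v1=ray(e,(224,116.5)); o2,v2=ray(f,np.array([127,96])/5+[322,165]-.4)
q=np.linalg.lstsq(np.c_[v1,-v2],o2-o1,rcond=None)[0]; print("tri",o1+v1*q[0],o2+v2*q[1])
E
```

```text
tab [ 0.48653901 -0.18145248  0.134     ] knob [ 0.50590397 -0.25011553  0.074     ] dist 0.07134154243916263 mark-tab 0.12119496908651392 want .070,.122
button scene [0.53977758 0.25177581 0.078     ] side [0.54097536 0.24238438 0.078     ]
[0.53267765 0.25522954 0.07      ]
[0.53977758 0.25177581 0.078     ]
tri [0.54186683 0.24955522 0.07358014] [0.53905509 0.25212726 0.07718592]
```

>>> jog_arm(targets=[[[-1,0,0,0,-0.18,0,0],[-1,0,0,0,-0.18,0,0],[-1,0,0,0,-0.18,0,0],[-1,0,0,0,-0.18,0,0],[-1,0,0,0,-0.18,0,0]]])

```text
t: 10.72
ee_pos: [0.4873, -0.1875, 0.216]
ee_rot: [-2.008, 0.387, 2.017]
ft_force: [0.7, 0.0, -0.6]
opening: 0.21
```

>>> jog_arm(targets=[[[-1,0,0,0,-0.18,0,0],[-1,0,0,0,-0.18,0,0],[-1,0,0,0,-0.18,0,0],[-1,0,0,0,-0.18,0,0],[-1,0,0,0,-0.18,0,0]]])

```text
t: 11.35
ee_pos: [0.4872, -0.1875, 0.216]
ee_rot: [1.928, 0.515, -1.934]
ft_force: [-1.0, 0.2, 1.1]
opening: 0.009
```

>>> jog_arm(targets=[[[-1,0,0,0,-0.18,0,0],[-1,0,0,0,-0.18,0,0],[-1,0,0,0,-0.18,0,0],[-1,0,0,0,-0.18,0,0],[-1,0,0,0,-0.18,0,0]]])

```text
t: 11.98
ee_pos: [0.4872, -0.1876, 0.216]
ee_rot: [1.32, 1.138, -1.323]
ft_force: [0.2, -0.2, -0.2]
opening: 0.008
```

>>> jog_arm(targets=[[[-1,0,-0.002,-0.055,0,0,0],[-1,0,-0.002,-0.055,0,0,0],[-1,0,-0.002,-0.055,0,0,0],[-1,0,-0.002,-0.055,0,0,0],[-1,0,-0.002,-0.055,0,0,0]]])

```text
t: 12.6
ee_pos: [0.5206, 0.0867, 0.2162]
ee_rot: [1.323, 1.132, -1.328]
ft_force: [0.3, -0.2, 0.1]
opening: 0.005
```

>>> jog_arm(targets=[[[-1,0,-0.002,-0.055,0,0,0],[-1,0,-0.001,-0.055,0,0,0],[-1,0,0,0,0,0,0]]])

```text
t: 12.98
ee_pos: [0.5346, 0.1974, 0.2157]
ee_rot: [1.319, 1.136, -1.325]
ft_force: [0.0, 0.4, -0.7]
opening: 0.007
```

```bash
python3 chk.py 8; python3 - <<'E'
from h import *
d=load("wrist8"); print(proj(d,(.54,.249,.078)))
cv2.imwrite("pics/w8.png",cv2.resize(d["image"],(768,576)))
E
```

```text
[0.53457099 0.19738469 0.21569956] [ 0.02628803  0.36033021 -0.65879492] [[-0.005, 0.988, -0.153], [-0.0, -0.153, -0.988], [-1.0, -0.004, 0.001]] -8.795637140429983
[254.81571944 134.58383995]
```

View pics/w8.png

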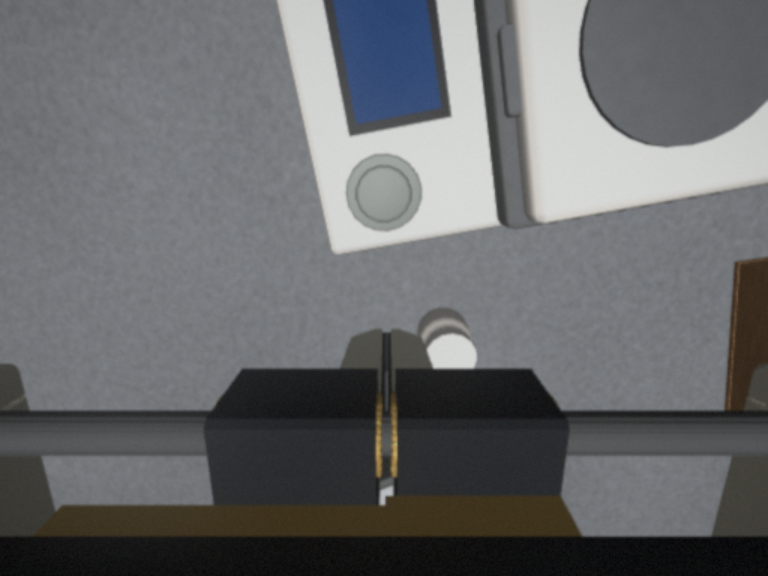

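```bash
python3 - <<'E'
from h import *
d=load("wrist8"); b=onz(d,np.array((384.5,194))/1.5-.2,.078); print(b)
R=Ro.from_rotvec([1.319,1.136,-1.325]).as_matrix(); print(R.T@(np.r_[b[:2],.1]-[.5346,.1974,.2157]))
E
```

```text
[0.54226156 0.25440046 0.078     ]
[ 0.11567198 -0.00060385 -0.05756623]
```

>>> jog_arm(targets=[[[-1,0,0,-0.055,0,0,0],[-1,0.045,0,0,0,0,0],[-1,0.045,0,0,0,0,0],[-1,0.025,0,0,0,0,0],[-1,0,0,0,0,0,0]]])

```text
t: 13.65
ee_pos: [0.5422, 0.246, 0.0999]
ee_rot: [1.32, 1.132, -1.332]
ft_force: [-0.1, -1.6, 0.2]
opening: 0.004
```

>>> jog_arm(targets=[[[-1,0.012,0,0,0,0,0],[-1,0,0,0,0,0,0]]])

```text
t: 13.9
ee_pos: [0.545, 0.2481, 0.0921]
ee_rot: [1.325, 1.13, -1.325]
ft_force: [-0.4, 0.4, 0.2]
opening: 0.004
```

>>> jog_arm(targets=[[[-1,0.004,-0.0045,-0.0035,0,0,0],[-1,0.004,0,0,0,0,0],[-1,0,0,0,0,0,0]]])

```text
t: 14.28
ee_pos: [0.5407, 0.2528, 0.0839]
ee_rot: [1.324, 1.131, -1.325]
ft_force: [0.4, 0.8, -0.0]
opening: 0.003
```

>>> jog_arm(targets=[[[-1,0.004,0,0,0,0,0],[-1,0.003,0,0,0,0,0],[-1,0,0,0,0,0,0]]])

```text
t: 14.65
ee_pos: [0.5413, 0.2528, 0.0775]
ee_rot: [1.325, 1.13, -1.324]
ft_force: [-0.3, 1.7, 5.1]
opening: 0.006
```

>>> jog_arm(targets=[[[-1,0.002,0,0,0,0,0],[-1,0.002,0,0,0,0,0],[-1,0,0,0,0,0,0]]])

```text
t: 15.02
ee_pos: [0.5414, 0.2528, 0.0737]
ee_rot: [1.325, 1.13, -1.324]
ft_force: [-1.0, -0.1, 7.4]
opening: 0.006
```

>>> jog_arm(targets=[[[-1,0.001,0,0,0,0,0],[-1,0,0,0,0,0,0]]])

```text
t: 15.28
ee_pos: [0.5414, 0.2528, 0.0729]
ee_rot: [1.325, 1.13, -1.324]
ft_force: [-0.6, 0.3, 7.8]
opening: 0.005
```

>>> jog_arm(targets=[[[-1,0.001,0,0,0,0,0],[-1,0,0,0,0,0,0]]])

```text
t: 15.52
ee_pos: [0.5414, 0.2528, 0.0723]
ee_rot: [1.325, 1.13, -1.324]
ft_force: [-2.9, -1.2, 8.9]
opening: 0.004
```

>>> jog_arm(targets=[[[-1,0.001,0,0,0,0,0],[-1,0,0,0,0,0,0]]])

```text
t: 15.78
ee_pos: [0.5415, 0.2529, 0.0722]
ee_rot: [1.325, 1.13, -1.323]
ft_force: [-6.6, -2.4, 16.9]
opening: 0.003
```

>>> jog_arm(targets=[[[-1,0.001,0,0,0,0,0],[-1,0,0,0,0,0,0]]])

```text
t: 16.02
ee_pos: [0.5415, 0.2529, 0.0721]
ee_rot: [1.326, 1.13, -1.323]
ft_force: [-9.6, -3.5, 23.2]
opening: 0.006
```

>>> jog_arm(targets=[[[-1,-0.006,0,0,0,0,0],[-1,-0.02,0,0,0,0,0],[-1,-0.05,0,0,0,0,0],[-1,-0.05,0,0,0,0,0],[-1,0,0,0,0,0,0]]])

```text
t: 16.65
ee_pos: [0.5438, 0.2536, 0.2015]
ee_rot: [1.331, 1.127, -1.316]
ft_force: [-0.4, 0.3, -0.1]
opening: 0.003
```

```bash
python3 chk.py 9; python3 - <<'E'
from h import *
e=grab("side",9); f=grab("scene",9)
cv2.imwrite("pics/w9.png",np.hstack([crop(e,165,170,120,120,3.3),crop(f,325,160,80,80,4.95)]))
E
```

```text
[0.54375617 0.25363639 0.20148651] [-0.36463824  0.33312104 -0.14298083] [[0.009, 0.988, -0.157], [0.003, -0.157, -0.988], [-1.0, 0.008, -0.004]] -9.055769716484722
```

View pics/w9.png

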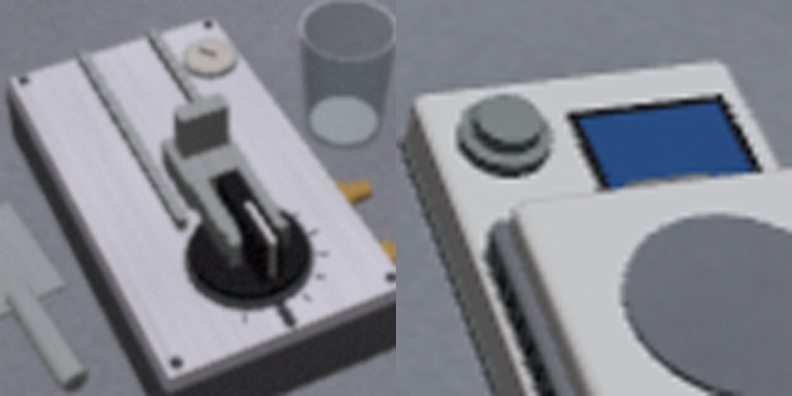

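The last picture shows the fork over the bar, the pointer (262,240) in line with the mark (288,315), and the button (508,122) back up. Nothing touches the robot, so I'm handing the job in.

```bash
python3 -c "
from bench import r
print(r.close_job()); print(r.get_state()['t'])"
```

```text
the job is handed in; nothing more can be done
None
the job is handed in; nothing more can be done
```

The job is done and handed in, at about 17 s of the 72 s allowed. No verdict is reported, so what follows rests on my own checks.

- **Knob:** I turned it about 2 rad clockwise in a single grasp. From the wrist camera, before and after release, the pointer lined up with the mark to about 1°.
- **Lock:** I slid it about 73 mm until it stopped moving and the push force rose to about 18 N. The picture puts the tab 71.3 mm from the knob axis, or 69 mm going by the mark. Fully home is 70 mm, so this agrees within the 2 mm calibration error, but the 2 mm limit is met only to that accuracy.
- **Start button:** I pressed it until the tip stopped at 72 mm height. Force was about 9 N at the end of the spring travel and 23 N at the last step, under the 50 N limit. In the last picture the button is back up.
- **Disagreements:**
  - Heights at the button read about 2 mm higher than given.
  - The panel measured 4–6% smaller than the stated box, probably an inset top plate.
  - The side view put the button about 10 mm off from the scene and wrist views, so I used those two.
- **Bystanders:** the spatula and beaker look unmoved in the final picture. I did not check the bottle, jar and weight afterwards; no move was planned to come near them.

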